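# Free the wax-seized clamp knob and bring the blade carriage up to its stop

### The arm

A 7-joint arm with a two-finger parallel gripper is mounted at the origin on the work surface. World frame = base frame: x ahead of the robot, y to its left, z up, the work surface at z = 0. Lengths are in m, angles in degrees, forces in N, time in s.
With the tool pointing down it reaches from about 0.35 to 0.775 m from the base axis. Payload 3.1 kg.
Tool frame: the origin (TCP) lies on the centre line of the jaws, within the pads' length; the fingertips stand 11 mm ahead of it and the grasp point (between the pads) lies 8 mm behind it; z points along the fingers, y is the line along which they close (so a half turn about z gives the same grasp; the last joint's range is limited). The gripper opens to 85 mm and grips with 20 to 120 N. Pads are 22 mm wide; open, the fingers measure 114 mm over their backs; the gripper's body (76 mm by 85 mm) begins 54 mm behind the grasp point. The pads swing forward as they close: fully open they stand 13 mm farther back than shut.
Start: joints at [67.34, 17.813, 0.802, 86.603, -0.252, 75.585, -1.558], TCP at [0.191, -0.516, 0.242] pointing down, gripper open.
Joint ranges: [-154.91, 154.91], [-16.99, 109.72], [-72.82, 74.43], [7.12, 147.25], [-82.49, 262.49], [11.32, 116.49], [-174.64, 174.64]. Speed limits (degrees/s): [159.86, 159.86, 180, 180, 180, 180, 180].

### API

Orientations are given as a 3x3 rotation matrix whose columns are the frame's x, y, z axes.
In Python, from cell import env gives the robot as it stands. The module is installed in compiled form; this text tells all that it offers.
- The arm moves only by the tool jog_arm, never from a script. Its argument "plan" is a list of rows, each a list of 6 numbers: the shift along the tool's x, y, z in cm, then the turn, a rotation vector about the tool's x, y, z in degrees. In form: [[tx, ty, tz, rx, ry, rz], ...]. A call has 1 to 8 rows; each row shifts and turns the commanded pose from where the row before left it, along the tool's axes as they then stand; what a row does not reach is not made up. A row lasts 1/8 s, in which the tool goes at most 62.5 mm and 10.7 degrees, less where a joint would pass 70% of its speed; a pose out of reach is approached as far as the arm can. A call with a gripper value outside its range is refused whole. "hand" is the finger opening in cm, from 0 to 8.54, set as the call begins (left out, the last holds). The fingers move at their own pace and stop on an object; "grip_force" is the grip in N (left out, the last holds). Time passes only in rows, so rows that do not move let the fingers close. It gives the time, the measured TCP pose, the force, the opening and the grip force at its end, in the units of the state.
- env.read_state(): the state, without advancing time (a new reading comes with each control period).
- env.grab_frame(name): name is "side" or "top"; returns the picture (480x640x3 uint8, blue, green, red); there is no depth.
- env.calibration(name): a dict with "fovy" (degrees; the focal length in pixels is half the picture's height over the tangent of half this angle, whatever the lens; pixels are square), "cx", "cy" (the principal point, pixels), "k1" (the pictures are not rectified: a ray, as slopes to the right and down, at radius r is drawn at 1 + k1 r^2 times it, then the intrinsics apply), "extrinsics" (4x4, takes a point from world to camera coordinates). Camera axes: x right, y down, z forward; pixel columns grow to the right and rows downward; lengths in m; the calibration is good to about 2 mm. A picture is of the moment at which its call begins. calibration takes no time and is no camera call.
- env.hand_in(): hands the job in; it is judged then, once.
The state is a dict: "time_s": time; "joint_positions": joint angles; "dq": joint speeds; "joint_efforts": joint torques, N m; "tcp_pos": TCP position; "ee_rot": TCP orientation; "force": force on the tool from outside, world axes, zero at the start; "torque": the same for the moment, N m; "grip_width": opening from 0.0 (shut) to 1.0 (fully open); "finger_force": force on a finger pad.
Only numpy, scipy, OpenCV 4.12 (cv2) and the standard library are available. Lean on these libraries where they do the work, as an engineer would, in place of code of your own. Each camera call takes 0.05 s, during which the arm holds its last target. There are 200 camera calls.

### The job

The clamp knob on top of the blade carriage is stuck fast with old wax. Break it loose with a short firm twist counter-clockwise (seen from above), back it off all the way until it meets its own stop without forcing it past that, then slide the carriage along its slideway until it just touches the tip of the set screw that sticks out of the steel stop block. The stop is already set and only lightly held: do not shove it along; leave everything else on the bench where it is, and let go at the end.

Things in the scene. Friction and masses are not known exactly. Their poses are not given: they have to be found in the camera images.
- knob (a joint): angle (rad) of the black round clamp knob, 0 = clamped (as it starts), growing counter-clockwise seen from above. Stuck: takes about 0.4 to 0.7 N m to start, falling away within the first 0.4 rad, then about 0.05 N m; it stays where left. Springy stop at 2.2 rad (about 8 N m/rad); past 2.32 it is forced. A light grip slips, 80 N holds. The whole turn needs more than one grasp.
- knob_grip (a point): point on the vertical axis of the fluted black knob (38 mm diameter, 30 mm tall), 18 mm above its underside, 12 mm below its top, 92 mm above the bench. The knob stands on a 48 mm collar whose top is 18 mm below this point, 4 mm above the flat carriage top. x axis turns with the knob.
- carriage (a joint): travel (m) of the grey blade carriage along the slideway from where it starts (0), positive towards the stop block. Locked by a bolt while the knob is less than about 1.4 rad open, after that it slides with about 2 N of friction. It may be pushed or drawn by its knob.
- carriage_face (a point): centre of the carriage's end face towards the stop block; +y is the sliding direction. Carriage 90 mm across, 80 mm along the slideway, top 70 mm above the bench. The knob's axis lies 40 mm behind this face and 15 mm to its -x side. A steel blade bed stands along the +x edge, 42 to 60 mm from the knob's axis, up to 91 mm above the bench.
- stop_face (a point): centre of the near face of the dark steel stop block (60 x 24 x 30 mm) on the slideway, 45 to 75 mm ahead of the carriage face, same axes. From this point a round-tipped steel set screw, 8 mm thick, sticks out towards the carriage by 5 to 30 mm (how far is not reported: feel or see it); the carriage face meets its tip. Pushed with over about 13 N the stop slips along.
- base: white base plate 180 x 280 x 20 mm, bolted down, with a steel slideway 50 mm wide along its long (local y) side, top 42 mm above the bench; origin at the centre of its underside. The carriage slides along local +y, level, and z is up.
- cassette_a: white tissue cassette 28 x 40 x 9 mm lying on the base plate beside the slideway, on the local -x side; leave alone. Origin at the centre of its underside.
- cassette_b: white tissue cassette 28 x 40 x 9 mm on the bench; leave alone. Origin at the centre of its underside.
- wax_brush: wooden brush 150 mm long lying on the base plate beside the slideway, on the local +x side; leave alone.
- forceps: steel forceps 120 mm long on the bench; leave alone.
- reagent_jar: lidded jar 64 mm across, 85 mm tall; leave alone. Origin at the centre of its underside.
- mould_tray: shallow steel tray 120 x 160 x 30 mm; leave alone. Origin at the centre of its underside.
- slide_box: blue plastic box 85 x 100 x 35 mm; leave alone. Origin at the centre of its underside.

How it is judged:
By the outcome, as a careful person would: the job done as asked, in the order asked, and still so for the second after the job is handed in, with the robot touching nothing.
It also fails if it takes over 54 s, if anything falls off the work surface, if the arm or the gripper's body presses on something with over 40 N, if the wrist force passes 120 N, or if a joint passes its speed limit or range.

## Working session

There is one attempt and no reset: what is moved stays moved. The work goes in short steps, Python scripts to look and compute and a tool call to move; the robot and the scene stay as the last step left them, time stands still between calls to the robot, and variables do not carry over. Pictures are saved under pics/ and viewed, at most 10 in all, crops included, and the job is handed in when it is done.

Besides the shell and the picture viewer there is one more tool, called after "Request:" in YAML: its name, and indented under it one key for each argument. jog_arm: Moves the arm, as the interface text tells. Its arguments: {"type":"object","properties":{"plan":{"type":"array"},"hand":{"type":"number"},"grip_force":{"type":"number"}},"required":["plan"]}

```bash
mkdir -p pics; cat > h.py <<'E'
import numpy as np, cv2
from cell import env
def cam(n):
    c=env.calibration(n); f=240/np.tan(np.radians(c["fovy"]/2)); return c,f,np.array(c["extrinsics"])
def ray(n,u,v):
    c,f,E=cam(n); d=np.array([(u-c["cx"])/f,(v-c["cy"])/f]); s=d.copy()
    for _ in range(30): s=d/(1+c["k1"]*(s@s))
    R=E[:3,:3]; return -R.T@E[:3,3], R.T@np.array([s[0],s[1],1])
def onz(n,u,v,z):
    o,d=ray(n,u,v); return o+d*(z-o[2])/d[2]
def proj(n,p):
    c,f,E=cam(n); q=E[:3,:3]@np.array(p)+E[:3,3]; s=q[:2]/q[2]; s=s*(1+c["k1"]*(s@s)); return s*f+[c["cx"],c["cy"]]
E
python3 - <<'E'
from h import *
for n in("top","side"):
    im=env.grab_frame(n); cv2.imwrite(f"pics/{n}0.png",im)
    c,f,E=cam(n); print(n,c["fovy"],c["cx"],c["cy"],c["k1"],(-E[:3,:3].T@E[:3,3]).round(3),E[:3,:3].round(2).tolist())
s=env.read_state(); print(s)
E
```

```text
top 55.63185809015689 322.1093176226067 231.8227077440811 -0.009125248092805386 [ 0.307 -0.046  1.239] [[0.11, -0.99, -0.0], [-0.97, -0.1, -0.21], [0.21, 0.02, -0.98]]
side 44.35541798385295 320.2732770088189 233.6005780255373 -0.0582092389712437 [0.013 0.624 0.969] [[-0.78, -0.63, -0.0], [-0.45, 0.56, -0.7], [0.44, -0.54, -0.72]]
{'time_s': 0.1, 'joint_positions': array([67.33972051, 17.85696649,  0.80182678, 86.6811425 , -0.25292707,
       75.5863853 , -1.55799872]), 'dq': array([ 0.11828813, -0.08367282, -0.03764261, -0.25553984,  0.09117109,
       -0.02407682, -0.05410972]), 'joint_efforts': array([ 5.58083157e-04, -3.80856156e+01,  1.46679478e-01, -2.31241769e+01,
        1.24323592e-02,  8.07301520e-03,  4.33811715e-05]), 'tcp_pos': array([ 0.19035346, -0.51533805,  0.24133052]), 'ee_rot': array([[ 9.38036609e-01,  3.46535220e-01, -8.13368114e-04],
       [ 3.46536166e-01, -9.38034519e-01,  1.98150138e-03],
       [-7.63073496e-05, -2.14058231e-03, -9.99997706e-01]]), 'force': array([ 0.01164755,  0.22724527, -0.29523388]), 'torque': array([-0.00169893,  0.01361378, -0.02581534]), 'finger_force': 0.0, 'grip_width': 1.0006908197796638}
```

View pics/top0.png

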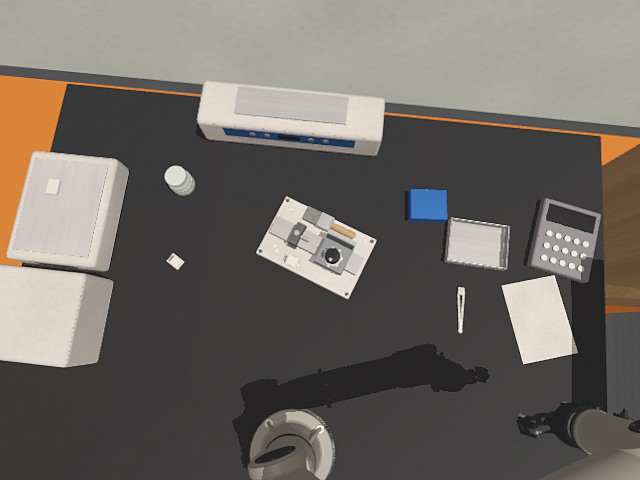

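View pics/side0.png

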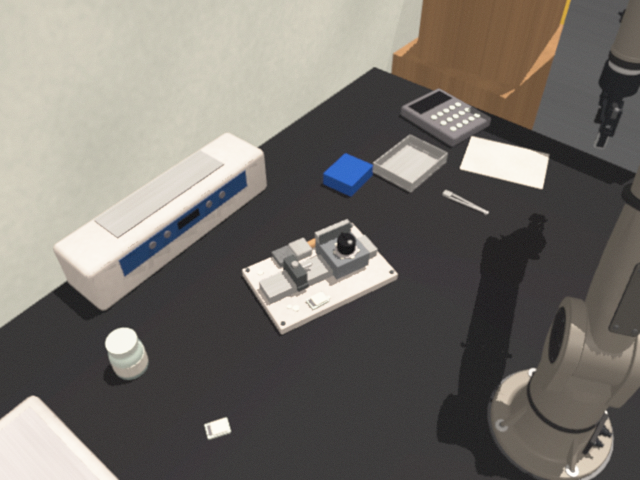

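The top view shows the base plate at about (317,247), the knob at (333,256) and the stop block at (297,235). In the side view the knob is at (346,243) and the stop at (294,268). I'll enlarge both.

```bash
python3 - <<'E'
from h import *
a=cv2.imread("pics/top0.png")[190:305,250:385]; b=cv2.imread("pics/side0.png")[215:335,235:405]
a=cv2.resize(a,None,fx=5.9,fy=5.2*5.9/5.2,interpolation=3)[:600]; b=cv2.resize(b,None,fx=4.7,fy=4.7,interpolation=3)[:600,:800]
cv2.imwrite("pics/t1.png",a[:600,:800]);cv2.imwrite("pics/s1.png",b); print(a.shape)
# knob dark blobs
for n,(u0,u1,v0,v1) in {"top":(318,350,242,272),"side":(330,362,228,262)}.items():
    im=cv2.imread(f"pics/{n}0.png"); g=im[v0:v1,u0:u1].max(2)
    m=(g<45).astype(np.uint8); k,l,st,ce=cv2.connectedComponentsWithStats(m)
    for i in range(1,k):
        if st[i,4]>20: print(n,st[i],ce[i]+[u0,v0])
# plate: white mask outline
im=cv2.imread("pics/top0.png"); m=cv2.inRange(im,(120,120,120),(255,255,255)); m[:190]=0;m[305:]=0;m[:,:250]=0;m[:,385:]=0
c=max(cv2.findContours(m,0,2)[0],key=cv2.contourArea); r=cv2.minAreaRect(c); P=np.array([onz("top",*p,0.02) for p in cv2.boxPoints(r)]); print(P.round(4),P.mean(0)); print(np.linalg.norm(np.diff(P,axis=0),axis=1))
E
```

```text
(600, 796, 3)
side [  8   5  17  21 228] [344.97807018 243.97368421]
[[ 0.4928  0.1584  0.02  ]
 [ 0.6688  0.0986  0.02  ]
 [ 0.5647 -0.1686  0.02  ]
 [ 0.3953 -0.1028  0.02  ]] [ 0.53039878 -0.0035914   0.02      ]
[0.18591633 0.28682288 0.18171111]
```

View pics/t1.png

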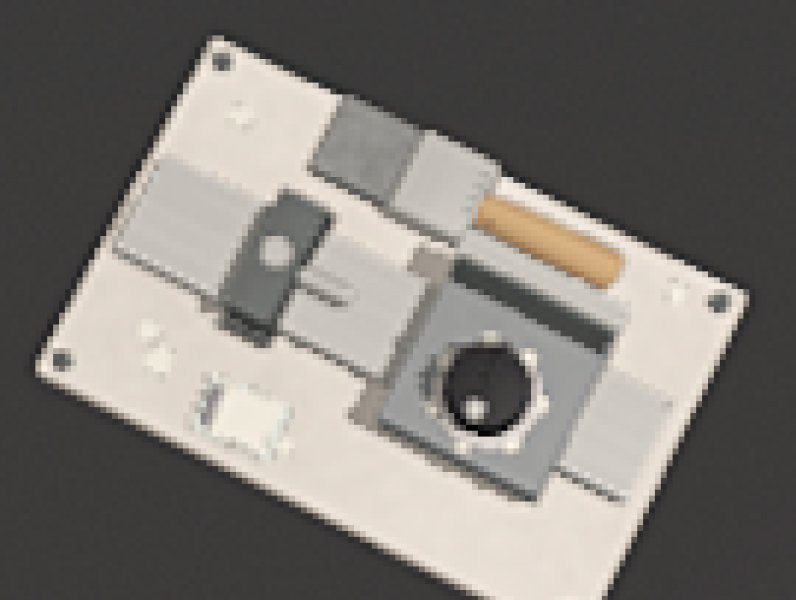

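View pics/s1.png

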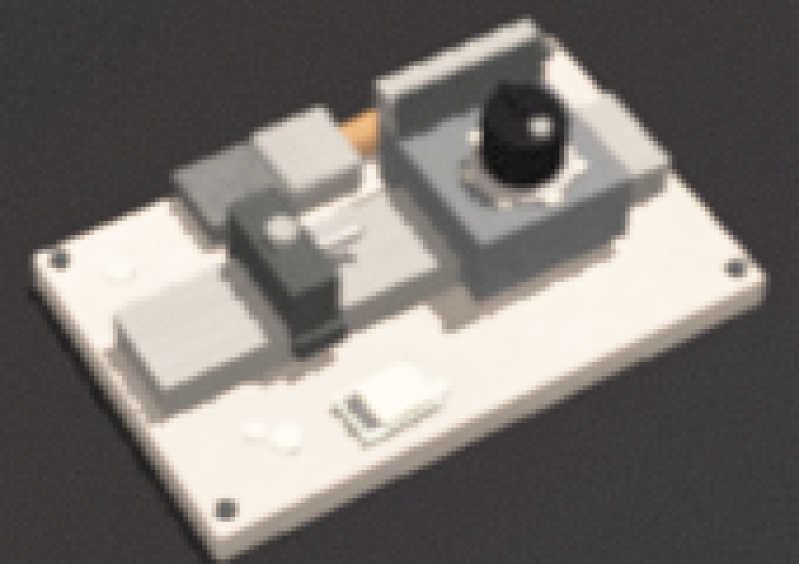

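Top crop: knob disc centred near (488,389), which is full-frame (332.7,256). The set screw runs from the stop face at about (303,282) to its tip at about (350,294). Blade bed is on the upper side. Side crop: knob blob is at (524,136), and the screw tip is at about (360,228).

```bash
python3 - <<'E'
from h import *
C={}
for n,(u0,u1,v0,v1),t in (("top",(318,350,242,270),50),("side",(330,362,226,262),45)):
    im=cv2.imread(f"pics/{n}0.png"); g=im[v0:v1,u0:u1].max(2)
    m=(g<t).astype(np.uint8); k,l,st,ce=cv2.connectedComponentsWithStats(m)
    for i in range(1,k):
        if st[i,4]>20:
            print(n,st[i]+[u0,v0,0,0,0],ce[i]+[u0,v0])
            if n=="top": print(g.min())
            c=max(cv2.findContours((l==i).astype(np.uint8),0,2)[0],key=cv2.contourArea); print(cv2.minAreaRect(cv2.convexHull(c)), np.array(cv2.minEnclosingCircle(c)[0])+[u0,v0])
            x,y,w,h,_=st[i]; C[n]=(x+u0+(w-1)/2,y+v0+(h-1)/2)
print(C)
def tri(a,b):
    o1,d1=ray("top",*a);o2,d2=ray("side",*b)
    s=np.linalg.lstsq(np.c_[d1,-d2],o2-o1,rcond=None)[0]; p,q=o1+s[0]*d1,o2+s[1]*d2; return (p+q)/2,np.linalg.norm(p-q)
if len(C)==2: print("knob centre",tri(C["top"],C["side"]), onz("top",*C["top"],.089),onz("side",*C["side"],.089))
T=lambda x,y:(250+(x+.5)/5.9-.5,190+(y+.5)/5.9-.5)
S=lambda x,y:(235+(x+.5)/4.7-.5,215+(y+.5)/4.7-.5)
for nm,a,b in (("tip",(351,290),(361,228)),):
    print(nm,tri(T(*a),S(*b)))
# carriage top face corners (z .07)
for p in((382,418),(537,490),(440,283),(606,350)): print("carr",onz("top",*T(*p),.07).round(4))
for p in((487,241),(634,180),(383,126),): print("carrS",onz("side",*S(*p),.07).round(4))
for p in((220,305),(265,330),(285,188),(331,208)): print("stop",p,onz("top",*T(*p),.072).round(4))
for p in((210,38),(748,292),(38,372)): print("plate",onz("top",*T(*p),.02).round(4))
E
```

```text
top [325 249  13  15  36] [329.97222222 256.69444444]
0
((12.647998809814453, 14.064001083374023), (14.48972225189209, 11.090897560119629), 79.69515228271484) [332.         255.71428585]
side [338 233  17  21 228] [344.97807018 243.97368421]
((16.0, 17.0), (16.0, 20.0), 0.0) [345.5 243. ]
{'top': (np.float64(331.0), np.float64(256.0)), 'side': (np.float64(346.0), np.float64(243.0))}
knob centre (array([ 0.49217556, -0.04739005,  0.09756583]), np.float64(0.0008350320288367903)) [ 0.49394743 -0.04721151  0.089     ] [ 0.49648037 -0.05413531  0.089     ]
tip (array([0.53622398, 0.01390055, 0.0592284 ]), np.float64(0.0053089793965666685))
carr [ 0.4809 -0.0054  0.07  ]
carr [ 0.4565 -0.0763  0.07  ]
carr [ 0.5438 -0.0244  0.07  ]
carr [ 0.5215 -0.1006  0.07  ]
carrS [ 0.4805 -0.0081  0.07  ]
carrS [ 0.4521 -0.077   0.07  ]
carrS [ 0.5587 -0.0328  0.07  ]
stop (220, 305) [0.5233 0.0714 0.072 ]
stop (265, 330) [0.5142 0.0503 0.072 ]
stop (285, 188) [0.5793 0.049  0.072 ]
stop (331, 208) [0.5723 0.0275 0.072 ]
plate [0.6601 0.0971 0.02  ]
plate [ 0.5648 -0.1658  0.02  ]
plate [0.4929 0.1562 0.02  ]
```

Request:
jog_arm:
  plan:
    - [4.5, -3.3, 0, 0, 0, 0]
    - [4.5, -3.3, 0, 0, 0, 0]
    - [4.5, -3.3, 0, 0, 0, 0]
    - [4.5, -3.3, 0, 0, 0, 0]
    - [4.5, -3.3, 0, 0, 0, 0]
    - [4.5, -3.3, 0, 0, 0, 0]
    - [4.5, -3.3, 0, 0, 0, 0]
    - [4.5, -3.3, 0, 0, 0, 0]
  hand: 5.2
  grip_force: 80

```text
time_s: 1.1
tcp_pos: [0.4372, -0.142, 0.2421]
ee_rot: [[0.938, 0.346, -0.0], [0.346, -0.938, -0.0], [-0.0, 0.0, -1.0]]
force: [0.2, 1.1, 0.4]
grip_width: 0.611
finger_force: 0.0
```

Request:
jog_arm:
  plan:
    - [4.4, -3.2, 0, 0, 0, 0]
    - [4.4, -3.2, 0, 0, 0, 0]
    - [0, 0, 1, 0, 0, -10.5]
    - [0, 0, 1, 0, 0, -10.5]
    - [0, 0, 1, 0, 0, -10.5]
    - [0, 0, 1, 0, 0, -10.5]
    - [0, 0, 1, 0, 0, -10.5]
    - [0, 0, 1, 0, 0, -10.5]

```text
time_s: 2.1
tcp_pos: [0.4967, -0.0531, 0.1815]
ee_rot: [[0.111, 0.994, -0.001], [0.994, -0.111, 0.0], [-0.0, -0.001, -1.0]]
force: [1.1, -0.2, -0.1]
grip_width: 0.612
finger_force: 0.0
```

Request:
jog_arm:
  plan:
    - [0, 0, 0.5, 0, 0, -10.5]
    - [0, 0, 0.5, 0, 0, -10.5]
    - [0, 0, 0, 0, 0, -10.5]
    - [0, 0, 0, 0, 0, -10.5]
    - [0, 0, 0, 0, 0, 0]
    - [0, 0, 0, 0, 0, 0]

```text
time_s: 2.85
tcp_pos: [0.4969, -0.0531, 0.1721]
ee_rot: [[-0.575, 0.818, -0.001], [0.818, 0.575, -0.0], [0.0, -0.0, -1.0]]
force: [-0.3, -0.6, -0.5]
grip_width: 0.604
finger_force: 0.0
```

```bash
cat >> h.py <<'E'
def go(p,yaw):
    s=env.read_state(); R=s["ee_rot"]; y=np.degrees(np.arctan2(R[1,1],R[0,1]))
    print("t",s["time_s"],"pos",s["tcp_pos"].round(4),"yaw",y.round(1),"tilt",R[:,2].round(4),"F",s["force"].round(1),"T",s["torque"].round(3),"w",round(s["grip_width"],3),"ff",round(s["finger_force"],1),"q7",s["joint_positions"][6].round(1))
    print("need cm tool",(R.T@(np.array(p)-s["tcp_pos"])*100).round(2),"rz",-(yaw-y))
E
python3 - <<'E'
from h import *
go((.496,-.0525,.088),35.5)
im=env.grab_frame("top");cv2.imwrite("pics/t2f.png",im); im2=env.grab_frame("side");cv2.imwrite("pics/s2f.png",im2)
a=cv2.resize(im[200:290,270:370],None,fx=4,fy=4,interpolation=3);b=cv2.resize(im2[180:290,280:380],None,fx=3.6,fy=3.6,interpolation=3)
h=min(a.shape[0],b.shape[0]); cv2.imwrite("pics/c2.png",np.hstack([a[:h],b[:h]]))
E
```

```text
t 2.85 pos [ 0.4969 -0.0531  0.1721] yaw 35.1 tilt [-6.e-04 -0.e+00 -1.e+00] F [-0.3 -0.6 -0.5] T [-0.042 -0.027 -0.017] w 0.604 ff 0.0 q7 26.7
need cm tool [ 0.1  -0.04  8.41] rz -0.3821530685270531
```

View pics/c2.png

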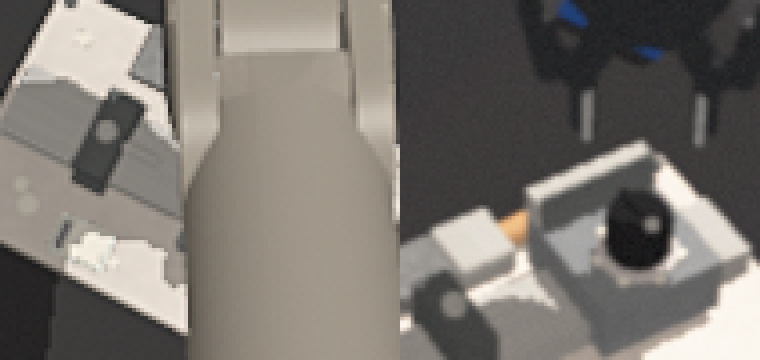

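The side picture shows the open fingertips straddling the knob, which is at crop (637,225), with clear space all round. I'll descend, then close.

Request:
jog_arm:
  plan:
    - [0, 0, 2, 0, 0, 0]
    - [0, 0, 2, 0, 0, 0]
    - [0, 0, 2, 0, 0, 0]
    - [0, 0, 1.2, 0, 0, 0]
    - [0, 0, 0.7, 0, 0, 0]
    - [0, 0, 0.3, 0, 0, 0]
    - [0, 0, 0, 0, 0, 0]

```text
time_s: 3.82
tcp_pos: [0.4975, -0.053, 0.0906]
ee_rot: [[-0.577, 0.816, 0.001], [0.816, 0.577, -0.0], [-0.0, 0.0, -1.0]]
force: [0.5, -0.1, 0.5]
grip_width: 0.611
finger_force: 0.0
```

Request:
jog_arm:
  plan:
    - [0, 0, 0, 0, 0, 0]
    - [0, 0, 0, 0, 0, 0]
    - [0, 0, 0, 0, 0, 0]
    - [0, 0, 0, 0, 0, 0]
  hand: 3.0
  grip_force: 100

```text
time_s: 4.32
tcp_pos: [0.4975, -0.053, 0.0914]
ee_rot: [[-0.577, 0.816, 0.001], [0.816, 0.577, -0.001], [-0.001, 0.0, -1.0]]
force: [-2.3, -0.4, 6.0]
grip_width: 0.415
finger_force: 99.3
```

```bash
python3 - <<'E'
from h import *
go((.496,-.0525,.088),35.5)
E
```

```text
t 4.325 pos [ 0.4975 -0.053   0.0914] yaw 35.3 tilt [ 8.e-04 -7.e-04 -1.e+00] F [-2.3 -0.4  6. ] T [ 0.003  0.449 -0.04 ] w 0.415 ff 99.3 q7 22.9
need cm tool [ 0.13 -0.09  0.34] rz -0.2309540164851427
```

Request:
jog_arm:
  plan:
    - [0, 0, 0, 0, 0, -5]
    - [0, 0, 0, 0, 0, -5]
    - [0, 0, 0, 0, 0, -5]
    - [0, 0, 0, 0, 0, -5]
    - [0, 0, 0, 0, 0, 0]

```text
time_s: 4.95
tcp_pos: [0.4979, -0.0526, 0.0914]
ee_rot: [[-0.822, 0.57, 0.002], [0.57, 0.822, -0.0], [-0.001, 0.001, -1.0]]
force: [-0.6, 1.2, 5.2]
grip_width: 0.412
finger_force: 100.1
```

```bash
python3 - <<'E'
from h import *
go((.496,-.0525,.088),35.5)
im2=env.grab_frame("side")
b=cv2.resize(im2[200:290,280:390],None,fx=5,fy=5,interpolation=3);cv2.imwrite("pics/c3.png",b)
E
```

```text
t 4.95 pos [ 0.4979 -0.0526  0.0914] yaw 55.3 tilt [ 1.7e-03 -1.0e-04 -1.0e+00] F [-0.6  1.2  5.2] T [0.001 0.338 0.139] w 0.412 ff 100.1 q7 40.5
need cm tool [ 0.17 -0.1   0.34] rz 19.77986613901288
```

View pics/c3.png

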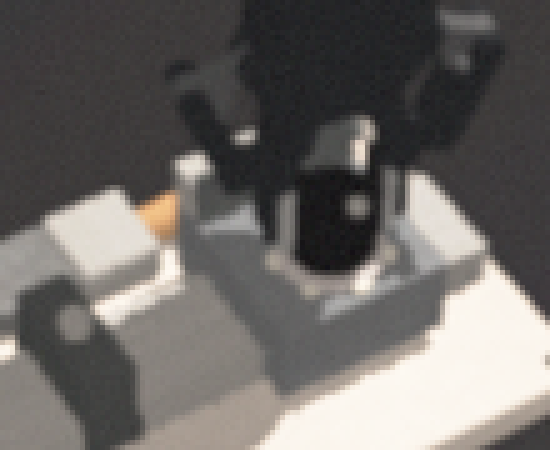

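The fingers hold the knob. Its white index mark moved right to crop (355,205), which fits about 20° of turn, and the torque is low, so it has broken loose. I'll continue turning.

Request:
jog_arm:
  plan:
    - [0, 0, 0, 0, 0, -8]
    - [0, 0, 0, 0, 0, -8]
    - [0, 0, 0, 0, 0, -8]
    - [0, 0, 0, 0, 0, -8]
    - [0, 0, 0, 0, 0, -8]
    - [0, 0, 0, 0, 0, -6]
    - [0, 0, 0, 0, 0, 0]

```text
time_s: 5.88
tcp_pos: [0.4982, -0.0511, 0.0914]
ee_rot: [[-0.981, -0.196, 0.002], [-0.196, 0.981, 0.003], [-0.003, 0.002, -1.0]]
force: [-1.2, 3.6, 4.7]
grip_width: 0.415
finger_force: 100.1
```

```bash
python3 - <<'E'
from h import *
go((.496,-.0525,.088),35.5)
E
```

```text
t 5.875 pos [ 0.4982 -0.0511  0.0914] yaw 101.3 tilt [ 0.0025  0.0025 -1.    ] F [-1.2  3.6  4.7] T [0.647 0.172 0.055] w 0.415 ff 100.1 q7 80.4
need cm tool [ 0.25 -0.09  0.34] rz 65.78423235378257
```

Request:
jog_arm:
  plan:
    - [0, 0, 0, 0, 0, 0]
    - [0, 0, 0, 0, 0, 0]
    - [0, 0, 0, 0, 0, 9.5]
    - [0, 0, 0, 0, 0, 9.5]
    - [0, 0, 0, 0, 0, 9.5]
    - [0, 0, 0, 0, 0, 9.5]
    - [0, 0, 0, 0, 0, 9.5]
    - [0, 0, 0, 0, 0, 9.5]
  hand: 5.2

```text
time_s: 6.88
tcp_pos: [0.497, -0.0536, 0.0902]
ee_rot: [[-0.693, 0.721, -0.0], [0.721, 0.693, -0.001], [-0.0, -0.001, -1.0]]
force: [-0.0, -0.1, -0.5]
grip_width: 0.609
finger_force: 0.0
```

Request:
jog_arm:
  plan:
    - [0, 0, 0, 0, 0, 9]
    - [0, 0, 0, 0, 0, 0]
    - [0, 0, 0, 0, 0, 0]

```text
time_s: 7.25
tcp_pos: [0.4971, -0.0532, 0.0902]
ee_rot: [[-0.579, 0.815, -0.0], [0.815, 0.579, -0.0], [-0.0, -0.0, -1.0]]
force: [0.2, -0.4, 0.1]
grip_width: 0.611
finger_force: 0.0
```

```bash
python3 - <<'E'
from h import *
go((.4965,-.052,.090),35.5)
im2=env.grab_frame("side")
b=cv2.resize(im2[200:290,280:390],None,fx=5,fy=5,interpolation=3);cv2.imwrite("pics/c4.png",b)
E
```

```text
t 7.25 pos [ 0.4971 -0.0532  0.0902] yaw 35.4 tilt [-2.e-04 -3.e-04 -1.e+00] F [ 0.2 -0.4  0.1] T [ 0.003 -0.003 -0.004] w 0.611 ff 0.0 q7 23.1
need cm tool [0.14 0.02 0.02] rz -0.11971857060231628
```

View pics/c4.png

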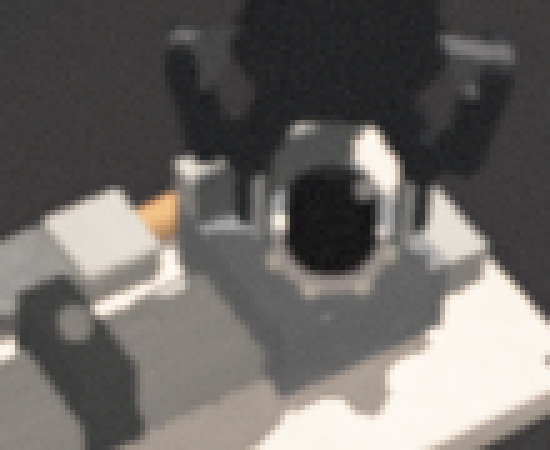

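The knob's mark is now at crop (365,187), up and to the right, consistent with about 66° turned. Second grasp.

Request:
jog_arm:
  plan:
    - [0.14, 0, 0, 0, 0, 0]
    - [0, 0, 0, 0, 0, 0]
    - [0, 0, 0, 0, 0, 0]
    - [0, 0, 0, 0, 0, 0]
    - [0, 0, 0, 0, 0, 0]
  hand: 3.0
  grip_force: 80

```text
time_s: 7.92
tcp_pos: [0.4967, -0.052, 0.0907]
ee_rot: [[-0.578, 0.816, 0.001], [0.816, 0.578, -0.0], [-0.001, 0.0, -1.0]]
force: [-0.1, -1.0, 5.2]
grip_width: 0.422
finger_force: 79.9
```

Request:
jog_arm:
  plan:
    - [0, 0, 0, 0, 0, -8]
    - [0, 0, 0, 0, 0, -8]
    - [0, 0, 0, 0, 0, -8]
    - [0, 0, 0, 0, 0, -8]
    - [0, 0, 0, 0, 0, -8]
    - [0, 0, 0, 0, 0, -8]
    - [0, 0, 0, 0, 0, 0]
    - [0, 0, 0, 0, 0, 0]

```text
time_s: 8.93
tcp_pos: [0.497, -0.0514, 0.0906]
ee_rot: [[-0.993, 0.118, 0.001], [0.118, 0.993, 0.001], [-0.001, 0.001, -1.0]]
force: [0.2, 0.7, 4.6]
grip_width: 0.423
finger_force: 79.8
```

```bash
python3 - <<'E'
from h import *
go((.4965,-.052,.090),35.5)
E
```

```text
t 8.925 pos [ 0.497  -0.0514  0.0906] yaw 83.2 tilt [ 1.5e-03  6.0e-04 -1.0e+00] F [0.2 0.7 4.6] T [ 0.124 -0.106  0.054] w 0.423 ff 79.8 q7 64.9
need cm tool [ 0.05 -0.06  0.06] rz 47.745091462550704
```

Request:
jog_arm:
  plan:
    - [0, 0, 0, 0, 0, -3]
    - [0, 0, 0, 0, 0, -3]
    - [0, 0, 0, 0, 0, -3]
    - [0, 0, 0, 0, 0, 0]
    - [0, 0, 0, 0, 0, 0]

```text
time_s: 9.55
tcp_pos: [0.497, -0.0513, 0.0907]
ee_rot: [[-0.999, -0.04, 0.002], [-0.04, 0.999, 0.001], [-0.002, 0.001, -1.0]]
force: [0.9, 1.2, 5.2]
grip_width: 0.415
finger_force: 79.8
```

```bash
python3 - <<'E'
from h import *
go((.4965,-.052,.090),35.5)
E
```

```text
t 9.55 pos [ 0.497  -0.0513  0.0907] yaw 92.3 tilt [ 1.5e-03  6.0e-04 -1.0e+00] F [0.9 1.2 5.2] T [ 0.205 -0.189 -0.012] w 0.415 ff 79.8 q7 72.7
need cm tool [ 0.06 -0.07  0.07] rz 56.76630320416922
```

Request:
jog_arm:
  plan:
    - [0, 0, 0, 0, 0, -2]
    - [0, 0, 0, 0, 0, 0]
    - [0, 0, 0, 0, 0, 0]

```text
time_s: 9.93
tcp_pos: [0.497, -0.0513, 0.0906]
ee_rot: [[-0.997, -0.076, 0.002], [-0.076, 0.997, 0.001], [-0.002, 0.001, -1.0]]
force: [1.0, 1.0, 4.6]
grip_width: 0.421
finger_force: 79.9
```

```bash
python3 - <<'E'
from h import *
go((.4965,-.052,.090),35.5)
E
```

```text
t 9.925 pos [ 0.497  -0.0513  0.0906] yaw 94.3 tilt [ 1.5e-03  7.0e-04 -1.0e+00] F [1.  1.  4.6] T [ 0.248 -0.23   0.031] w 0.421 ff 79.9 q7 74.5
need cm tool [ 0.06 -0.07  0.06] rz 58.846956420683426
```

Request:
jog_arm:
  plan:
    - [0, 0, 0, 0, 0, -2]
    - [0, 0, 0, 0, 0, 0]
    - [0, 0, 0, 0, 0, 0]

```text
time_s: 10.3
tcp_pos: [0.497, -0.0512, 0.0906]
ee_rot: [[-0.994, -0.109, 0.001], [-0.109, 0.994, 0.001], [-0.001, 0.001, -1.0]]
force: [1.3, 1.5, 6.3]
grip_width: 0.419
finger_force: 79.9
```

```bash
python3 - <<'E'
from h import *
go((.4965,-.052,.090),35.5)
E
```

```text
t 10.3 pos [ 0.497  -0.0512  0.0906] yaw 96.2 tilt [ 0.0013  0.0014 -1.    ] F [1.3 1.5 6.3] T [ 0.285 -0.202 -0.453] w 0.419 ff 79.9 q7 76.2
need cm tool [ 0.06 -0.07  0.06] rz 60.731392679696825
```

Request:
jog_arm:
  plan:
    - [0, 0, 0, 0, 0, -1]
    - [0, 0, 0, 0, 0, 0]
    - [0, 0, 0, 0, 0, 0]

```text
time_s: 10.68
tcp_pos: [0.497, -0.0514, 0.0906]
ee_rot: [[-0.992, -0.124, 0.001], [-0.124, 0.992, 0.002], [-0.001, 0.002, -1.0]]
force: [0.9, 2.4, 5.7]
grip_width: 0.418
finger_force: 79.9
```

```bash
python3 - <<'E'
from h import *
go((.4965,-.052,.090),35.5)
E
```

```text
t 10.675 pos [ 0.497  -0.0514  0.0906] yaw 97.1 tilt [ 0.001   0.0018 -1.    ] F [0.9 2.4 5.7] T [ 0.335 -0.202 -0.862] w 0.418 ff 79.9 q7 77.0
need cm tool [ 0.05 -0.06  0.06] rz 61.59659737727068
```

The stop is felt clearly: torque rises from 0.03 to -0.86 N m over 2.8°. I'll ease back to where it just meets the stop.

Request:
jog_arm:
  plan:
    - [0, 0, 0, 0, 0, 1.5]
    - [0, 0, 0, 0, 0, 0]
    - [0, 0, 0, 0, 0, 0]

```text
time_s: 11.05
tcp_pos: [0.4969, -0.0514, 0.0906]
ee_rot: [[-0.995, -0.101, 0.001], [-0.101, 0.995, 0.001], [-0.001, 0.001, -1.0]]
force: [0.4, 1.6, 5.3]
grip_width: 0.418
finger_force: 79.9
```

```bash
python3 - <<'E'
from h import *
go((.4965,-.052,.090),35.5)
E
```

```text
t 11.05 pos [ 0.4969 -0.0514  0.0906] yaw 95.8 tilt [ 1.2e-03  9.0e-04 -1.0e+00] F [0.4 1.6 5.3] T [ 0.274 -0.233 -0.28 ] w 0.418 ff 79.9 q7 75.8
need cm tool [ 0.05 -0.06  0.06] rz 60.26829635792262
```

Request:
jog_arm:
  plan:
    - [-0.177, 0.359, 0, 0, 0, 0]
    - [-0.177, 0.359, 0, 0, 0, 0]
    - [-0.177, 0.359, 0, 0, 0, 0]
    - [-0.177, 0.359, 0, 0, 0, 0]
    - [-0.177, 0.359, 0, 0, 0, 0]
    - [-0.177, 0.359, 0, 0, 0, 0]
    - [0, 0, 0, 0, 0, 0]
    - [0, 0, 0, 0, 0, 0]

```text
time_s: 12.05
tcp_pos: [0.5049, -0.0302, 0.0906]
ee_rot: [[-0.995, -0.1, 0.0], [-0.1, 0.995, -0.001], [0.0, -0.001, -1.0]]
force: [0.4, -0.7, 7.5]
grip_width: 0.421
finger_force: 80.1
```

```bash
cat >> h.py <<'E'
def sl():
    s=env.read_state(); u=np.array([.350,.937]); n=np.array([.937,-.350]); p=s["tcp_pos"][:2]-[.4969,-.0514]
    print("t",s["time_s"],"along mm",(p@u*1000).round(2),"lat",(p@n*1000).round(2),"Fu",(s["force"][:2]@u).round(2),"Fn",(s["force"][:2]@n).round(2),"T",s["torque"].round(2))
E
python3 - <<'E'
from h import *
sl()
im2=env.grab_frame("side")
b=cv2.resize(im2[210:300,265:375],None,fx=6,fy=6,interpolation=3);cv2.imwrite("pics/c5.png",b)
E
```

```text
t 12.05 along mm 22.7 lat 0.06 Fu -0.54 Fn 0.58 T [-0.07  0.05 -0.26]
```

View pics/c5.png

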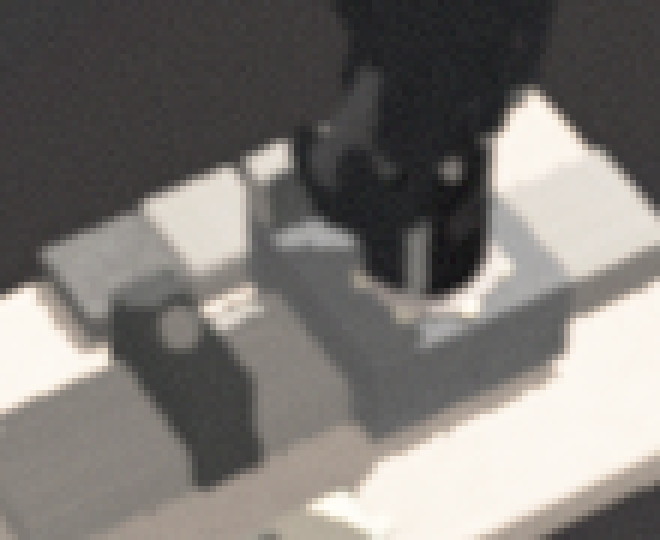

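The carriage is following the knob. The screw tip at about crop (262,298) has not yet been reached, as the carriage face edge runs from (255,265) to (370,435). Now shorter steps with force checks.

Request:
jog_arm:
  plan:
    - [-0.089, 0.179, 0, 0, 0, 0]
    - [-0.089, 0.179, 0, 0, 0, 0]
    - [-0.044, 0.09, 0, 0, 0, 0]
    - [0, 0, 0, 0, 0, 0]
    - [0, 0, 0, 0, 0, 0]

```text
time_s: 12.72
tcp_pos: [0.5064, -0.026, 0.0906]
ee_rot: [[-0.995, -0.1, -0.001], [-0.1, 0.995, -0.002], [0.001, -0.002, -1.0]]
force: [0.4, -0.7, 8.4]
grip_width: 0.417
finger_force: 80.2
```

```bash
python3 -c "
from h import *
sl()"
```

```text
t 12.725 along mm 27.12 lat 0.02 Fu -0.57 Fn 0.6 T [-0.27  0.16 -0.21]
```

Request:
jog_arm:
  plan:
    - [-0.044, 0.09, 0, 0, 0, 0]
    - [-0.044, 0.09, 0, 0, 0, 0]
    - [0, 0, 0, 0, 0, 0]
    - [0, 0, 0, 0, 0, 0]

```text
time_s: 13.22
tcp_pos: [0.5071, -0.0242, 0.0906]
ee_rot: [[-0.995, -0.1, -0.001], [-0.1, 0.995, -0.002], [0.001, -0.002, -1.0]]
force: [-1.3, -1.6, 7.6]
grip_width: 0.419
finger_force: 80.2
```

```bash
python3 -c "
from h import *
sl()"
```

```text
t 13.225 along mm 29.08 lat 0.03 Fu -1.95 Fn -0.66 T [-0.24  0.16 -0.23]
```

Request:
jog_arm:
  plan:
    - [-0.044, 0.09, 0, 0, 0, 0]
    - [0, 0, 0, 0, 0, 0]
    - [0, 0, 0, 0, 0, 0]

```text
time_s: 13.6
tcp_pos: [0.5074, -0.0233, 0.0906]
ee_rot: [[-0.995, -0.099, -0.001], [-0.099, 0.995, -0.002], [0.001, -0.002, -1.0]]
force: [-1.4, -1.0, 7.6]
grip_width: 0.419
finger_force: 80.2
```

```bash
python3 -c "
from h import *
sl()"
```

```text
t 13.6 along mm 30.02 lat 0.03 Fu -1.43 Fn -0.91 T [-0.28  0.17 -0.22]
```

Request:
jog_arm:
  plan:
    - [-0.044, 0.09, 0, 0, 0, 0]
    - [0, 0, 0, 0, 0, 0]
    - [0, 0, 0, 0, 0, 0]

```text
time_s: 13.98
tcp_pos: [0.5078, -0.0223, 0.0906]
ee_rot: [[-0.995, -0.1, -0.001], [-0.1, 0.995, -0.002], [0.001, -0.002, -1.0]]
force: [-1.3, -2.0, 7.7]
grip_width: 0.419
finger_force: 80.2
```

```bash
python3 -c "
from h import *
sl()"
```

```text
t 13.975 along mm 31.05 lat 0.04 Fu -2.37 Fn -0.5 T [-0.27  0.13 -0.22]
```

Request:
jog_arm:
  plan:
    - [-0.044, 0.09, 0, 0, 0, 0]
    - [0, 0, 0, 0, 0, 0]
    - [0, 0, 0, 0, 0, 0]

```text
time_s: 14.35
tcp_pos: [0.5081, -0.0214, 0.0906]
ee_rot: [[-0.995, -0.1, -0.001], [-0.1, 0.995, -0.002], [0.001, -0.002, -1.0]]
force: [-0.9, -1.2, 8.0]
grip_width: 0.417
finger_force: 80.2
```

```bash
python3 -c "
from h import *
sl()"
```

```text
t 14.35 along mm 32.03 lat 0.04 Fu -1.47 Fn -0.45 T [-0.3   0.23 -0.22]
```

Request:
jog_arm:
  plan:
    - [-0.044, 0.09, 0, 0, 0, 0]
    - [0, 0, 0, 0, 0, 0]
    - [0, 0, 0, 0, 0, 0]

```text
time_s: 14.72
tcp_pos: [0.5085, -0.0205, 0.0906]
ee_rot: [[-0.995, -0.1, -0.001], [-0.1, 0.995, -0.002], [0.001, -0.002, -1.0]]
force: [-0.7, -1.6, 8.1]
grip_width: 0.418
finger_force: 80.2
```

```bash
python3 -c "
from h import *
sl()"
```

```text
t 14.725 along mm 33.05 lat 0.04 Fu -1.73 Fn -0.13 T [-0.25  0.15 -0.21]
```

Request:
jog_arm:
  plan:
    - [-0.044, 0.09, 0, 0, 0, 0]
    - [0, 0, 0, 0, 0, 0]
    - [0, 0, 0, 0, 0, 0]

```text
time_s: 15.1
tcp_pos: [0.5087, -0.0199, 0.0906]
ee_rot: [[-0.995, -0.099, -0.001], [-0.099, 0.995, -0.003], [0.001, -0.003, -1.0]]
force: [-0.5, -2.3, 8.4]
grip_width: 0.42
finger_force: 80.2
```

```bash
python3 -c "
from h import *
sl()"
```

```text
t 15.1 along mm 33.66 lat 0.03 Fu -2.32 Fn 0.3 T [-0.34  0.2  -0.19]
```

Request:
jog_arm:
  plan:
    - [-0.022, 0.045, 0, 0, 0, 0]
    - [0, 0, 0, 0, 0, 0]
    - [0, 0, 0, 0, 0, 0]

```text
time_s: 15.48
tcp_pos: [0.5087, -0.0199, 0.0906]
ee_rot: [[-0.995, -0.099, -0.001], [-0.099, 0.995, -0.003], [0.002, -0.003, -1.0]]
force: [-0.9, -3.4, 9.2]
grip_width: 0.417
finger_force: 80.3
```

```bash
python3 - <<'E'
from h import *
sl()
im2=env.grab_frame("side")
b=cv2.resize(im2[230:290,265:345],None,fx=8,fy=8,interpolation=3);cv2.imwrite("pics/c6.png",b)
E
```

```text
t 15.475 along mm 33.67 lat 0.03 Fu -3.53 Fn 0.37 T [-0.51  0.31 -0.16]
```

View pics/c6.png

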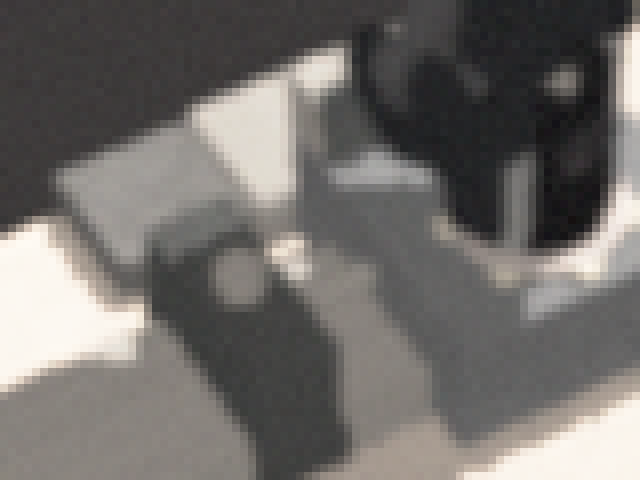

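Contact: advance has stopped at 33.67 mm, force is rising gently to 3.5 N (2 N of it friction), and the picture shows the screw at (290,255)–(310,275) reaching the carriage face. I'll release and rise.

Request:
jog_arm:
  plan:
    - [0.013, -0.027, 0, 0, 0, 0]
    - [0, 0, 0, 0, 0, 0]
    - [0, 0, 0, 0, 0, 0]
    - [0, 0, 0, 0, 0, 0]
  hand: 5.2

```text
time_s: 16.02
tcp_pos: [0.5088, -0.0178, 0.09]
ee_rot: [[-0.995, -0.101, -0.001], [-0.101, 0.995, 0.0], [0.001, 0.0, -1.0]]
force: [0.4, 0.1, -0.4]
grip_width: 0.608
finger_force: 0.0
```

Request:
jog_arm:
  plan:
    - [0, 0, -1, 0, 0, 0]
    - [0, 0, -2, 0, 0, 0]
    - [0, 0, -3, 0, 0, 0]
    - [0, 0, -4, 0, 0, 0]
    - [0, 0, -4, 0, 0, 0]
    - [-4, -4, 0, 0, 0, 0]
    - [0, 0, 0, 0, 0, 0]
    - [0, 0, 0, 0, 0, 0]

```text
time_s: 17.02
tcp_pos: [0.5526, -0.0533, 0.2303]
ee_rot: [[-0.995, -0.101, -0.001], [-0.101, 0.995, 0.001], [0.001, 0.001, -1.0]]
force: [-0.4, 1.0, 0.1]
grip_width: 0.607
finger_force: 0.0
```

Request:
jog_arm:
  plan:
    - [5, 0, 0, 0, 0, 0]
    - [5, 0, 0, 0, 0, 0]
    - [5, -3, 0, 0, 0, 0]
    - [3, -5, 0, 0, 0, 0]
    - [0, -6, 0, 0, 0, 0]
    - [0, -6, 0, 0, 0, 0]
    - [0, 0, 0, 0, 0, 0]
    - [0, 0, 0, 0, 0, 0]

```text
time_s: 18.02
tcp_pos: [0.3939, -0.2689, 0.2302]
ee_rot: [[-0.995, -0.102, -0.0], [-0.102, 0.995, 0.002], [0.0, 0.002, -1.0]]
force: [0.3, -0.1, 0.5]
grip_width: 0.611
finger_force: 0.0
```

```bash
python3 - <<'E'
from h import *
sl()
a=env.grab_frame("top")[190:305,250:385]; b=env.grab_frame("side")[215:315,245:385]
a=cv2.resize(a,(399,340),interpolation=3); b=cv2.resize(b,(400,286),interpolation=3)
o=np.zeros((340,799,3),np.uint8); o[:,:399]=a; o[:286,399:]=b; cv2.imwrite("pics/c7.png",o)
E
```

```text
t 18.025 along mm -239.85 lat -20.36 Fu -0.0 Fn 0.35 T [ 0.02 -0.05 -0.03]
```

View pics/c7.png

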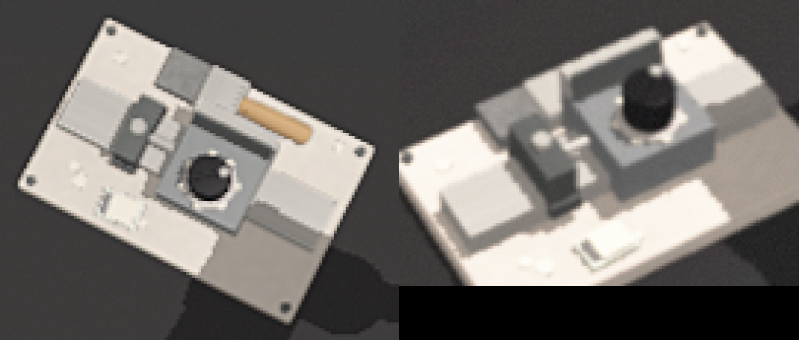

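The left (top) picture shows the screw at (150–170,130–155) bridging the gap between stop and carriage face. The right (side) picture shows the same at about (575,145). Cassette, brush and stop look unmoved, and the gripper is clear. Peak slide force was only 3.5 N. Handing in.

```bash
python3 -c "
from cell import env
print(env.hand_in())"
```

```text
the job is handed in; nothing more can be done
None
```

I broke the knob loose and backed it off to its stop, then slid the carriage about 34 mm until it touched the set screw (peak reading 3.5 N). I then let go and handed in at about 18 s. The final contact and the stop block's position were checked only by eye in coarse pictures (about 2.5 mm per pixel).

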